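# Feed out a pair of handed brackets and sort them

## Robot

A 6-joint arm with a two-finger parallel gripper is mounted at the origin on the work surface. World frame = base frame: x ahead of the robot, y to its left, z up, the work surface at z = 0. Lengths are in m, angles in rad, forces in N, time in s.
With the tool pointing down it reaches from about 0.35 to 0.85 m from the base axis. Payload 8.1 kg.
Tool frame: the origin (TCP) lies at the centre of the arm's flange, where the gripper is bolted on; the fingertips stand 186 mm ahead of it and the grasp point (between the pads) lies 167 mm ahead of it (robot.grasp_offset is the distance from the TCP to the grasp point, in m); z points along the fingers, y is the line along which they close (so a half turn about z gives the same grasp; the last joint's range is limited). The gripper opens to 93 mm and grips with 3 to 60 N. Pads are 15 mm wide; open, the fingers measure 128 mm over their backs; the gripper's body (75 mm by 188 mm) begins 65 mm behind the grasp point.
Start: joints at [1.092, 0.13, 1.488, -0, 1.523, -0.085], TCP at [0.23, 0.554, 0.405] pointing down, gripper open.
Joint ranges: [-2.96, 2.96], [-0.89, 2.26], [0.02, 2.5], [-1.34, 4.48], [0, 2.73], [-2.66, 2.66]. Speed limits (rad/s): [2.39, 2.39, 2.79, 3.14, 3.14, 3.14].

## Interface

Orientations are given as a rotation vector (axis times angle).
In Python, from plant import robot gives the robot as it stands.
- The arm moves only by the tool drive_tool, never from a script. Its argument "moves" is one flat list of numbers, 7 for each row, row after row: the finger opening in mm, from 0 to 93, then the shift along the tool's x, y, z in mm, then the turn, a rotation vector about the tool's x, y, z in degrees. A call has 1 to 8 rows; each row shifts and turns the commanded pose from where the row before left it, along the tool's axes as they then stand; what a row does not reach is not made up. A row lasts 1/10 s, in which the tool goes at most 50 mm and 8.59 degrees, less where a joint would pass 70% of its speed; a pose out of reach is approached as far as the arm can. A call is refused whole if a number of a shift passes 50 or a number of a turn 8.59, either way. A call with a gripper value outside its range is refused whole. The fingers move at their own pace and stop on an object; "grip_force" is the grip in N (left out, the last holds). Time passes only in rows, so rows that do not move let the fingers close. It gives the time, the measured TCP pose, the force, the opening and the grip force at its end, in the units of the state.
- robot.read_state(): the state, without advancing time (a new reading comes with each control period).
- robot.read_camera(name): name is "side" or "top"; returns a dict with "color" (480x640x3 uint8, red, green, blue), "depth" (480x640 float32, m along the optical axis (not along the pixel's ray), 0 where there is no reading), "mtx" (3x3 intrinsics, pixels), "R" (3x3) and "t" (3): a world point X has camera coordinates R X + t. Camera axes: x right, y down, z forward; pixel columns grow to the right and rows downward; lengths in m; the calibration is good to about 2 mm. A picture is of the moment at which its call begins.
- robot.close_job(): hands the job in; it is judged then, once.
The state is a dict: "t": time; "q": joint angles; "dq": joint speeds; "joint_torque": joint torques, N m; "tool_pos": TCP position; "orientation": TCP orientation; "force": force on the tool from outside, world axes, zero at the start; "wrist_torque": the same for the moment, N m; "opening": finger opening in m; "gripper_force": force on a finger pad.
Only numpy, scipy, OpenCV 4.12 (cv2) and the standard library are available. Lean on these libraries where they do the work, as an engineer would, in place of code of your own. Each camera call takes 0.05 s, during which the arm holds its last target. There are 200 camera calls.

## Task

Pull the red handle of the spring-return feeder towards its open deck, all the way out to its stop, so that both yellow brackets are pushed out from under the clear covers; then guide the handle all the way back home without letting it snap. Lay the left-hand bracket flat and right way up in the blue bin and the right-hand one likewise in the red bin (right way up, following the rib towards the foot, the foot of a left-hand bracket turns left), leaving the screwdriver, wrench and hammer where they lie.

Things in the scene. Friction and masses are not known exactly. Their poses are not given: they have to be found in the camera images.
- feeder: spring-return feeder, fixed: dark deck 305 (own x, -155 to 150) x 216 (y) mm, its surface 12 mm above the bench; origin on the underside. Open deck at x = -155 to 0 (robot side), edged by curbs 8 mm high. Over x = 0 to 150 clear covers, top 74 mm above the bench, over two lanes centred at y = +54 and -54 mm, one bracket in each
- shuttle (a joint): travel (m) of the pusher and its red handle: 0 home, 0.120 at the stop, growing towards the feeder's -x. The spring pulls it home with 4 N at home, 13 N at the stop; let go there, it snaps back. The pusher spans both lanes, front face at feeder x = 110 mm minus travel; fully out it leaves the brackets centred at about feeder x = -60 mm, where they stay as it returns
- shuttle_handle (a point): grip point of the red handle, 130 mm above the bench: an upright plate 18 mm thick (feeder x), 70 mm wide (feeder y), reaching from 100 to 150 mm above the bench, clear all round. It moves level along feeder x with the joint
- bracket_left: left-hand bracket, yellow cast metal, 0.12-0.24 kg, flat, L-shaped seen from above: arm 100 (own x) x 30 x 8 mm, centred at y = +17.5 mm, with an upright rib (see its point) along all of it; at the -x end a flat foot, 30 (x) x 8 mm, sticks out 35 mm past the arm to -y. Origin: underside, centre of the 100 x 65 mm footprint; z up. Starts in either lane, foot end towards the open deck
- bracket_right: right-hand bracket, yellow cast metal, 0.12-0.24 kg, flat, L-shaped seen from above: arm 100 (own x) x 30 x 8 mm, centred at y = -17.5 mm, with an upright rib (see its point) along all of it; at the -x end a flat foot, 30 (x) x 8 mm, sticks out 35 mm past the arm to +y. Origin: underside, centre of the 100 x 65 mm footprint; z up. Starts in either lane, foot end towards the open deck
- bracket_left_rib (a point): grip point of the left-hand bracket's rib: mid-length, centre plane, 34 mm above the bracket's underside. The rib is 10 mm thick (bracket y), 100 mm long (x), its top 45 mm above the underside; pinch it across y from above
- bracket_right_rib (a point): the same point of the right-hand bracket's rib (same rib size)
- bin_blue: open blue bin, 210 (own x) x 170 (y) x 50 mm high, walls and floor 5 mm, fixed to the bench. Origin: centre of its underside; z up. It may stand on either side of the feeder
- bin_red: open red bin, 210 (own x) x 170 (y) x 50 mm high, walls and floor 5 mm, fixed to the bench. Origin: centre of its underside; z up. It may stand on either side of the feeder
- screwdriver: screwdriver lying on the bench beside the feeder; bystander
- wrench: steel wrench lying on the bench; bystander
- hammer: hammer lying on the bench; bystander
Not all that is in view belongs to the job. What is shaped like the bracket_right but pink or purple is not meant.

How it is judged:
On the way, in this order (a step that is already met when the one before it is completed fails the run):
1. the handle is pulled out to its stop (travel over 115 mm) and both brackets are out on the deck (value of joint shuttle above 0.115 m and x of each of bracket_left, bracket_right in the frame of feeder below -0.045 m), for 0.2 s.
2. the handle is back home (travel under 8 mm) (value of joint shuttle below 0.008 m), for 0.2 s.
At the end, for the whole second after the job is handed in: Handle home (travel under 8 mm); left-hand bracket at rest in the blue bin, right-hand one in the red bin, each flat on the floor (origin under 20 mm above the bin's underside), right way up within 0.2 rad, origin within 75 mm (bin x) and 60 mm (bin y) of the bin's centre (value of joint shuttle below 0.008 m and x of bracket_left in the frame of bin_blue between -0.075 and 0.075 m and y of bracket_left in the frame of bin_blue between -0.06 and 0.06 m and z of bracket_left in the frame of bin_blue between -0.01 and 0.02 m and angle between each of bracket_left, bracket_right's own z axis and vertical below 0.2 rad and linear speed of each of bracket_left, bracket_right below 0.03 m/s and x of bracket_right in the frame of bin_red between -0.075 and 0.075 m and y of bracket_right in the frame of bin_red between -0.06 and 0.06 m and z of bracket_right in the frame of bin_red between -0.01 and 0.02 m); the robot touches nothing.
It fails at once if the handle snaps back (returns faster than 0.6 m/s) (velocity of joint shuttle below -0.6 m/s).
It fails at once if the screwdriver, wrench or hammer is moved by more than 30 mm (distance of any of screwdriver, wrench, hammer from where it was at the start of the episode above 0.03 m).
It also fails if it takes over 64 s, if anything falls off the work surface, if the arm or the gripper's body presses on something with over 40 N, if the wrist force passes 120 N, or if a joint passes its speed limit or range.

## Working session

There is one attempt and no reset: what is moved stays moved. The work goes in short steps, Python scripts to look and compute and a tool call to move; the robot and the scene stay as the last step left them, time stands still between calls to the robot, and variables do not carry over. Pictures are saved under pics/ and viewed, at most 10 in all, crops included, and the job is handed in when it is done.

Besides the shell and the picture viewer there is one more tool, called after "Emit:" in YAML: its name, and indented under it one key for each argument. drive_tool: Moves the arm, as the interface text tells. Its arguments: {"type":"object","properties":{"moves":{"type":"array","items":{"type":"number"}},"grip_force":{"type":"number"}},"required":["moves"]}

```bash
mkdir -p pics; ls
cat > h.py <<'E'
import numpy as np, cv2
from plant import robot
from scipy.spatial.transform import Rotation as Ro
def cam(n,save=None):
    c=robot.read_camera(n)
    if save: cv2.imwrite('pics/'+save,c['color'][:,:,::-1])
    return c
def ray(c,u,v,z):
    d=c['R'].T@np.linalg.solve(c['mtx'],[u,v,1]); o=-c['R'].T@c['t']
    return o+d*(z-o[2])/d[2]
def pts(c):
    v,u=np.mgrid[:480,:640]; d=c['depth']
    p=np.stack([u,v,np.ones_like(u)],-1)@np.linalg.inv(c['mtx']).T*d[...,None]
    return (p-c['t'])@c['R']
E
python3 - <<'E'
from h import *
np.set_printoptions(precision=3,suppress=True)
for n in('top','side'):
    c=cam(n,n+'0.png'); print(n,-c['R'].T@c['t'],c['R'],c['mtx'][0])
    np.savez(n+'0.npz',**c)
print(robot.read_state())
E
```

```text
pics
top [0.294 0.008 1.507] [[-0.014 -1.    -0.015]
 [-0.986  0.016 -0.163]
 [ 0.163  0.013 -0.986]] [587.139   0.    319.688]
side [-0.249 -0.72   0.865] [[ 0.712 -0.702  0.021]
 [-0.397 -0.427 -0.813]
 [ 0.579  0.57  -0.582]] [494.394   0.    320.298]
{'t': 0.1, 'q': array([ 1.092,  0.131,  1.489, -0.   ,  1.523, -0.085]), 'dq': array([-0.001, -0.002, -0.003, -0.001,  0.   ,  0.   ]), 'joint_torque': array([  0.002, -56.135, -49.309,   0.077,   0.029,  -0.   ]), 'tool_pos': array([0.23 , 0.554, 0.404]), 'orientation': array([-0.614, -3.08 ,  0.002]), 'force': array([ 0.118, -0.291, -0.418]), 'wrist_torque': array([ 0.065, -0.004,  0.005]), 'gripper_force': 0.0, 'opening': 0.09311460604745886}
```

View pics/top0.png

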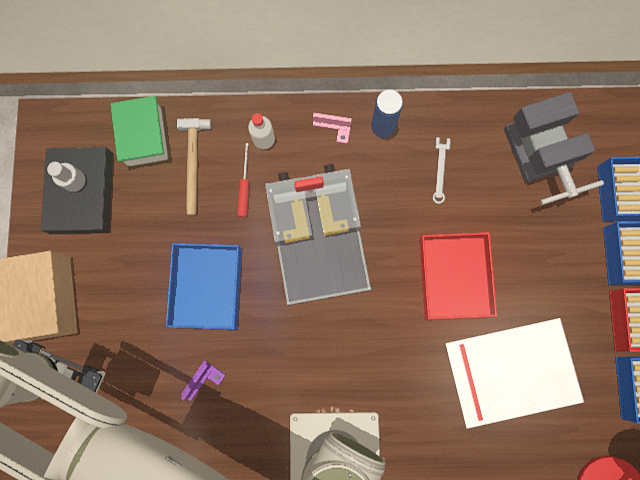

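View pics/side0.png

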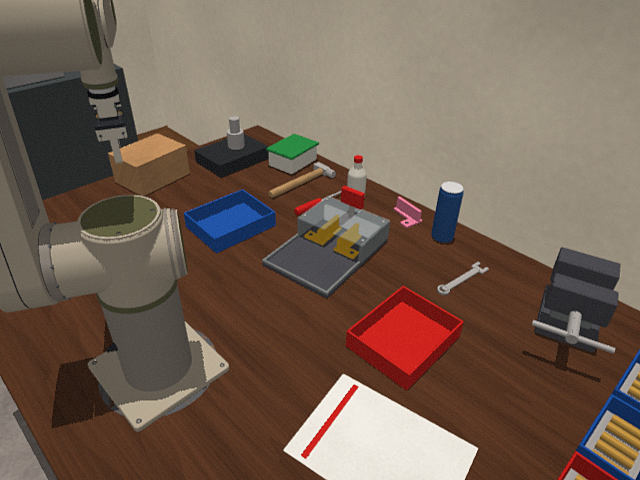

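The handle is at (309,184). There are four bracket-like objects: yellow at (297,222), yellow at (332,215), pink at (332,126) and purple at (203,380). The two yellow ones in the feeder are the ones meant. I'll enlarge them to tell left-hand from right-hand, and measure the feeder and bins.

Run:
```python
from h import *
np.set_printoptions(precision=4,suppress=True)
c=dict(np.load('top0.npz')); im=c['color']
cv2.imwrite('pics/crop1.png',cv2.resize(im[155:315,245:395,::-1],None,fx=3.7,fy=3.7,interpolation=cv2.INTER_CUBIC))
hsv=cv2.cvtColor(im,cv2.COLOR_RGB2HSV); H,S,V=cv2.split(hsv)
P=pts(c)
def blob(m,box):
    k=np.zeros_like(H); x0,y0,x1,y1=box; k[y0:y1,x0:x1]=255; m=(m.astype(np.uint8)*255)&k
    n,l,st,ce=cv2.connectedComponentsWithStats(m); i=1+np.argmax(st[1:,4]); return l==i
red=((H<8)|(H>172))&(S>150)&(V>80); blue=(H>100)&(H<125)&(S>120)
def rect(m,z):
    v,u=np.nonzero(m); q=np.array([ray(c,a,b,z)[:2] for a,b in zip(u,v)],np.float32)
    return cv2.minAreaRect(q)
for n,m in(('blue',blob(blue,(150,220,260,350))),('red',blob(red,(400,210,510,340)))):
    d=P[m]; rim=m&(abs(P[...,2]-.05)<.006)
    print(n,rect(rim,.05),np.percentile(d[:,2],[2,50,98]))
m=blob(red,(285,165,335,200)); print('handle',np.percentile(P[m][:,2],[2,50,98]),rect(m&(P[...,2]>.145),.15),m.sum())
# deck: height ~12mm open
g=(abs(P[...,2]-.014)<.012)&(S<70); g=blob(g,(260,200,380,315))
print('deck',rect(g,.02),g.sum())
cs=cv2.boxPoints(rect(g,.02)); print(cs)
yl=(H>18)&(H<32)&(S>100)&(V>90)
for n,b in(('Lpix',(275,195,312,250)),('Rpix',(313,190,355,245))):
    m=blob(yl,b); print(n,np.percentile(P[m][:,2],[2,20,50,98]),rect(m,.02))
```

```text
blue ((0.42321914434432983, 0.3212485909461975), (0.17056432366371155, 0.20799395442008972), 87.27391815185547) [-0.0023  0.0053  0.0519]
red ((0.4399712085723877, -0.3147048354148865), (0.20973080396652222, 0.17119178175926208), 1.414438247680664) [-0.0023  0.0056  0.0525]
handle [0.1066 0.1455 0.1549] ((0.6564204692840576, 0.051202647387981415), (0.015588143840432167, 0.06626443564891815), 9.602993965148926) 249
deck ((0.5177406072616577, 0.028593599796295166), (0.25824299454689026, 0.21501421928405762), 9.498414039611816) 5573
[[ 0.3726  0.1133]
 [ 0.4081 -0.0987]
 [ 0.6628 -0.0561]
 [ 0.6274  0.1559]]
Lpix [0.008  0.0142 0.0184 0.0361] ((0.5417975187301636, 0.08638973534107208), (0.007156991865485907, 0.06343299150466919), 10.539958953857422)
Rpix [0.0093 0.014  0.018  0.0353] ((0.5583670139312744, -0.014342311769723892), (0.006534290034323931, 0.06306492537260056), 9.52348804473877)
```

View pics/crop1.png

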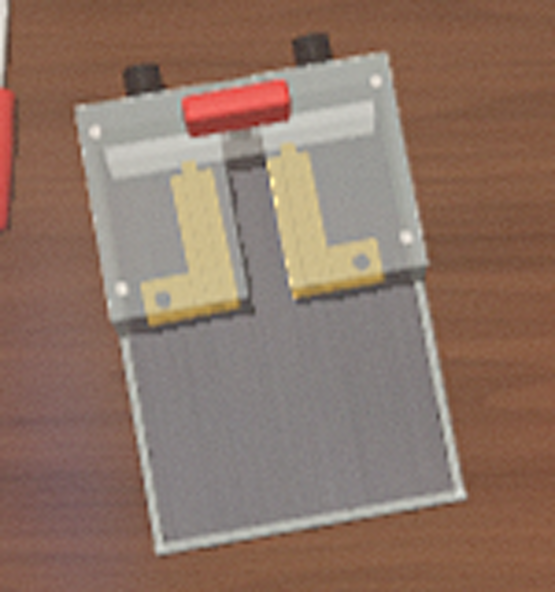

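The crop shows the image-left bracket's foot turning to image left (+y) at the -x end, so it is the right-hand one and goes to the red bin. The image-right bracket's foot turns to -y, so it is the left-hand one and goes to the blue bin. Feeder yaw is 9.5° with its origin at about (0.543, 0.033), and the handle measures 115 mm along feeder x with y near 0, which is consistent. First I rotate the tool so that its y axis lies along feeder x.

```bash
cat >> h.py <<'E'
YAW=np.deg2rad(9.5); FO=np.array([.5432,.0329])
def f2w(x,y): return FO+np.array([[np.cos(YAW),-np.sin(YAW)],[np.sin(YAW),np.cos(YAW)]])@[x,y]
def go(g,yawy,s=None):
    """g: grasp-point world target, yawy: deg of tool y. Prints turn (tool deg), shift (tool mm) after turn"""
    s=s or robot.read_state(); R=Ro.from_rotvec(s['orientation'])
    a=np.deg2rad(yawy); y=np.array([np.cos(a),np.sin(a),0]); z=np.array([0,0,-1.]); T=Ro.from_matrix(np.c_[np.cross(y,z),y,z])
    d=T.inv().apply(np.array(g)+[0,0,.167]-s['tool_pos'])*1000
    print('turn',np.round((R.inv()*T).as_rotvec(degrees=True),2),'then shift',np.round(d,1))
E
python3 - <<'E'
from h import *
c=dict(np.load('top0.npz'));P=pts(c)
print('bottle max z',P[110:150,248:275].reshape(-1,3)[:,2].max(), P[120,258],'box',P[260:340,0:80].reshape(-1,3)[:,2].max())
go([.6564,.0512,.25],9.5)
go([.6564,.0512,.13],9.5)
E
```

```text
bottle max z 1.5069192748364137 [0.81401539 0.17213864 0.14889487] box 1.5069192748364137
turn [-9.000e-02  4.000e-02  5.794e+01] then shift [-566.2  337.5  -13.2]
turn [-9.000e-02  4.000e-02  5.794e+01] then shift [-566.2  337.5  106.8]
```

Emit:
drive_tool:
  moves: [70,0,0,0,0,0,8.27,70,0,0,0,0,0,8.27,70,0,0,0,0,0,8.27,70,0,0,0,0,0,8.27,70,0,0,0,0,0,8.27,70,0,0,0,0,0,8.27,70,0,0,0,0,0,8.27]
  grip_force: 60

```text
t: 0.8
tool_pos: [0.2301, 0.554, 0.4041]
orientation: [2.036, 2.392, -0.002]
force: [0.9, 1.4, 0.3]
opening: 0.0697
gripper_force: 0.0
```

Emit:
drive_tool:
  moves: [70,-40,24,0,0,0,0,70,-40,24,0,0,0,0,70,-40,24,0,0,0,0,70,-40,24,0,0,0,0,70,-40,24,0,0,0,0,70,-40,24,0,0,0,0,70,-40,24,0,0,0,0,70,-40,24,0,0,0,0]

```text
t: 1.6
tool_pos: [0.4734, 0.2687, 0.4044]
orientation: [-2.029, -2.398, 0.001]
force: [-0.4, 0.7, -0.1]
opening: 0.0698
gripper_force: 0.0
```

Emit:
drive_tool:
  moves: [70,-40,24,0,0,0,0,70,-40,24,0,0,0,0,70,-40,24,0,0,0,0,70,-40,24,0,0,0,0,70,-40,24,0,0,0,0,70,-40,24,0,0,0,0,70,0,0,0,0,0,0]

```text
t: 2.3
tool_pos: [0.6566, 0.0526, 0.4027]
orientation: [-2.035, -2.393, 0.004]
force: [-0.2, -0.0, -0.6]
opening: 0.0699
gripper_force: 0.0
```

Run:
```python
from h import *
go([.6564,.0512,.13],9.5)
```

```text
turn [-0.11  0.08 -0.24] then shift [ -1.4  -0.4 105.7]
```

Emit:
drive_tool:
  moves: [70,0,0,36,0,0,0,70,0,0,36,0,0,0,70,-1,0,34,0,0,0,70,0,0,0,0,0,0,5,0,0,0,0,0,0,5,0,0,0,0,0,0,5,0,0,0,0,0,0,5,0,0,0,0,0,0]

```text
t: 3.1
tool_pos: [0.6552, 0.0567, 0.301]
orientation: [2.027, 2.397, 0.003]
force: [-0.6, 0.2, 0.6]
opening: 0.0427
gripper_force: 0.0
```

Emit:
drive_tool:
  moves: [5,0,0,0,0,0,0,5,0,0,0,0,0,0,5,0,0,0,0,0,0,5,0,0,0,0,0,0,5,0,0,0,0,0,0,5,0,0,0,0,0,0]

```text
t: 3.7
tool_pos: [0.6549, 0.0567, 0.2992]
orientation: [2.028, 2.398, 0.001]
force: [4.5, 1.6, 1.0]
opening: 0.0176
gripper_force: 60.0
```

Run:
```python
from h import *
cam('side','side1.png'); s=robot.read_state(); print(s)
```

```text
{'t': 3.75, 'q': array([ 8.24709496e-03,  3.49207787e-01,  1.42916799e+00,  7.22489109e-05,
        1.36200518e+00, -1.58379276e-01]), 'dq': array([-1.74635730e-04,  1.13898513e-03, -6.38341789e-06, -1.52089647e-03,
        1.99107069e-03, -2.11773113e-03]), 'joint_torque': array([ -0.33584177, -63.02459478, -43.99260521,  -0.25910279,
         1.46137588,  -0.07144162]), 'tool_pos': array([0.65490079, 0.05661642, 0.29923689]), 'orientation': array([2.02832920e+00, 2.39791610e+00, 1.32495486e-03]), 'force': array([4.28441844, 1.20459245, 2.32249895]), 'wrist_torque': array([ 0.0923472 , -0.56939424, -0.09371035]), 'gripper_force': 60.00041306018829, 'opening': 0.01755649631217972}
```

View pics/side1.png

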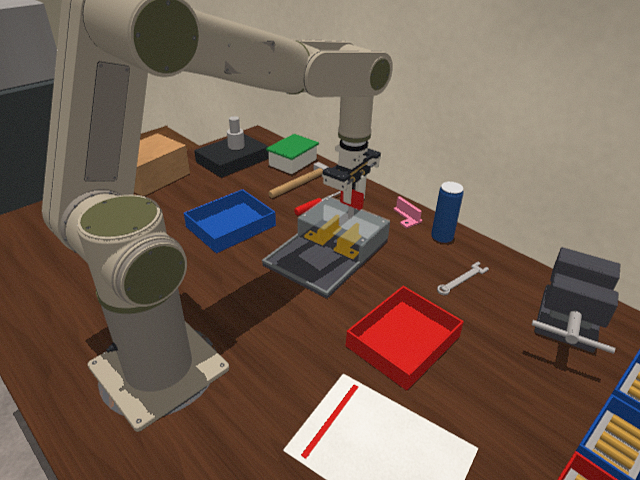

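The handle is held, with a 17.6 mm opening and 60 N. I pull it slowly.

Emit:
drive_tool:
  moves: [5,0,-8,0,0,0,0,5,0,-12,0,0,0,0,5,0,-12,0,0,0,0,5,0,-12,0,0,0,0,5,0,-12,0,0,0,0,5,0,-12,0,0,0,0,5,0,-12,0,0,0,0,5,0,-12,0,0,0,0]

```text
t: 4.55
tool_pos: [0.5643, 0.0415, 0.2992]
orientation: [2.027, 2.397, 0.005]
force: [13.3, 2.9, -2.5]
opening: 0.0174
gripper_force: 60.0
```

Emit:
drive_tool:
  moves: [5,0,-10,0,0,0,0,5,0,-8,0,0,0,0,5,0,-6,0,0,0,0,5,0,-3,0,0,0,0,5,0,0,0,0,0,0,5,0,0,0,0,0,0]

```text
t: 5.15
tool_pos: [0.539, 0.0373, 0.2992]
orientation: [2.026, 2.395, 0.009]
force: [22.8, 5.0, -10.1]
opening: 0.0179
gripper_force: 60.0
```

Run:
```python
from h import *
s=robot.read_state(); print(np.linalg.norm(s['tool_pos'][:2]-[.6549,.0566]),s['force'])
c=cam('top','top2.png'); np.savez('top2.npz',**c)
```

```text
0.1175326341458022 [ 22.84585592   5.00848135 -10.07651883]
```

View pics/top2.png

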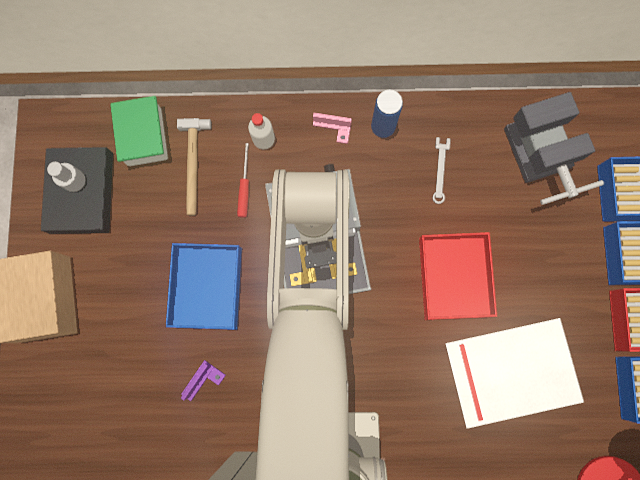

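Emit:
drive_tool:
  moves: [5,0,-3,0,0,0,0,5,0,0,0,0,0,0,5,0,0,0,0,0,0,5,0,0,0,0,0,0]

```text
t: 5.6
tool_pos: [0.5377, 0.0371, 0.2992]
orientation: [2.023, 2.392, 0.016]
force: [40.6, 8.1, -23.3]
opening: 0.0177
gripper_force: 60.1
```

Run:
```python
from h import *
c=cam('top'); P=pts(c); H,S,V=cv2.split(cv2.cvtColor(c['color'],cv2.COLOR_RGB2HSV))
m=(H>18)&(H<32)&(S>100)&(V>90)&(P[...,2]<.07); m[:200]=0;m[320:]=0;m[:,:270]=0;m[:,380:]=0
p=P[m][:,:2]-FO; x=p@[np.cos(YAW),np.sin(YAW)];y=p@[-np.sin(YAW),np.cos(YAW)]
for k in(y>0,y<0): print(np.percentile(x[k],[1,50,99]),np.percentile(y[k],[1,99]),k.sum())
print(robot.read_state()['force'])
```

```text
[-0.10797809 -0.08698997 -0.01218177] [0.02379024 0.08755428] 423
[-0.10853115 -0.08796624 -0.0131088 ] [-0.08022343 -0.01579661] 186
[ 40.86861659   7.61347803 -22.87564225]
```

The pull force has jumped to 41 N, so the handle is at the stop. The brackets' near ends are at feeder x = -108 mm, which puts their centres at -58 mm. Now I guide the handle home.

Emit:
drive_tool:
  moves: [5,0,8,0,0,0,0,5,0,12,0,0,0,0,5,0,12,0,0,0,0,5,0,12,0,0,0,0,5,0,12,0,0,0,0,5,0,12,0,0,0,0,5,0,12,0,0,0,0,5,0,12,0,0,0,0]

```text
t: 6.45
tool_pos: [0.6259, 0.0518, 0.2992]
orientation: [2.028, 2.398, 0.002]
force: [5.2, 1.8, 2.2]
opening: 0.0174
gripper_force: 60.0
```

Emit:
drive_tool:
  moves: [5,0,12,0,0,0,0,5,0,10,0,0,0,0,5,0,8,0,0,0,0,5,0,4,0,0,0,0,5,0,0,0,0,0,0,5,0,0,0,0,0,0,5,0,0,0,0,0,0]

```text
t: 7.15
tool_pos: [0.6586, 0.0572, 0.2992]
orientation: [2.029, 2.398, 0.001]
force: [3.2, 0.8, 4.8]
opening: 0.0176
gripper_force: 60.0
```

Emit:
drive_tool:
  moves: [5,0,2,0,0,0,0,5,0,0,0,0,0,0,5,0,0,0,0,0,0]

```text
t: 7.45
tool_pos: [0.6594, 0.0574, 0.2992]
orientation: [-2.027, -2.397, 0.004]
force: [-10.1, -0.4, 12.4]
opening: 0.0178
gripper_force: 60.0
```

The force has reversed, so the handle is against its home stop. I release it and rise.

Emit:
drive_tool:
  moves: [5,0,-2,0,0,0,0,70,0,0,0,0,0,0,70,0,0,0,0,0,0,70,0,0,0,0,0,0,70,0,0,0,0,0,0,70,0,0,0,0,0,0,70,0,0,-40,0,0,0,70,0,0,-40,0,0,0]

```text
t: 8.25
tool_pos: [0.6578, 0.0572, 0.3774]
orientation: [-2.027, -2.396, 0.005]
force: [0.5, -0.9, 0.3]
opening: 0.0678
gripper_force: 0.0
```

Emit:
drive_tool:
  moves: [60,45,-20,-20,0,0,0,60,45,-20,0,0,0,0,60,45,-20,0,0,0,0,60,45,-20,0,0,0,0,60,45,-20,0,0,0,0,60,0,0,0,0,0,0]

```text
t: 8.85
tool_pos: [0.5211, 0.2646, 0.3978]
orientation: [-2.021, -2.403, -0.001]
force: [-0.1, -0.2, -0.1]
opening: 0.0599
gripper_force: 0.0
```

```bash
cat > meas.py <<'E'
from h import *
np.set_printoptions(precision=4,suppress=True)
def run(save):
    c=cam('top',save); P=pts(c); H,S,V=cv2.split(cv2.cvtColor(c['color'],cv2.COLOR_RGB2HSV))
    ye=(H>18)&(H<32)&(S>100)&(V>70)
    ye[:190]=0;ye[330:]=0;ye[:,:270]=0;ye[:,385:]=0
    n,l,st,ce=cv2.connectedComponentsWithStats(ye.astype(np.uint8))
    for i in range(1,n):
        if st[i,4]<150: continue
        v,u=np.nonzero((l==i)&(P[...,2]>.050)&(P[...,2]<.066)) # rib top z=.057
        q=np.array([ray(c,a,b,.057)[:2] for a,b in zip(u,v)],np.float32)
        print('px',ce[i],st[i,4],'rib n',len(q)); 
        if len(q)>10:
            print(' rib rect',cv2.minAreaRect(q), 'line',cv2.fitLine(q,cv2.DIST_HUBER,0,.001,.001).ravel())
    red=((H<8)|(H>172))&(S>150)&(V>80)&(P[...,2]>.145); red[200:]=0;red[:160]=0;red[:,:280]=0;red[:,340:]=0
    v,u=np.nonzero(red)
    if len(u): print('handle',np.mean([ray(c,a,b,.15) for a,b in zip(u,v)],0))
E
python3 -c "
from meas import *
run('top3.png'); print(robot.read_state()['tool_pos'])"
```

```text
px [337.3487 260.4841] 628 rib n 160
 rib rect ((0.49036934971809387, -0.006814692169427872), (0.09837930649518967, 0.010134502314031124), 9.655354499816895) line [ 0.9857  0.1687  0.4901 -0.0069]
px [304.5678 266.4653] 634 rib n 154
 rib rect ((0.47980058193206787, 0.06131386384367943), (0.09943431615829468, 0.009902081452310085), 9.249567985534668) line [0.9869 0.1613 0.4785 0.061 ]
handle [0.6572 0.0501 0.15  ]
[0.5225 0.2626 0.3977]
```

View pics/top3.png

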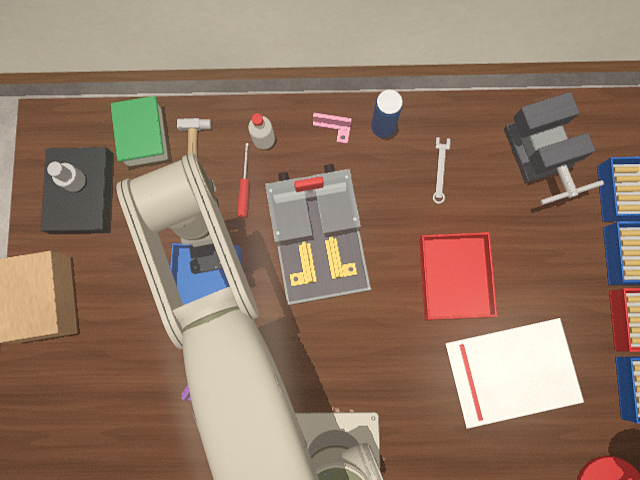

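The handle is home at (309,184). The brackets lie at (304,266) (right-hand) and (337,260) (left-hand), and both ribs measure 99 x 10 mm as specified. I turn the tool 90°.

Emit:
drive_tool:
  moves: [50,0,0,0,0,0,8.2,50,0,0,0,0,0,8.2,50,0,0,0,0,0,8.2,50,0,0,0,0,0,8.2,50,0,0,0,0,0,8.2,50,0,0,0,0,0,8.2,50,0,0,0,0,0,8.2,50,0,0,0,0,0,8.2]

```text
t: 9.7
tool_pos: [0.5251, 0.2589, 0.3974]
orientation: [3.008, 0.906, -0.0]
force: [0.5, -0.2, 0.2]
opening: 0.0498
gripper_force: 0.0
```

Emit:
drive_tool:
  moves: [50,0,0,0,0,0,8.2,50,0,0,0,0,0,8.2,50,0,0,0,0,0,8,50,0,0,0,0,0,0,50,0,0,0,0,0,0]

```text
t: 10.2
tool_pos: [0.5247, 0.2593, 0.3974]
orientation: [3.13, 0.266, -0.0]
force: [0.2, -0.1, 0.5]
opening: 0.0498
gripper_force: 0.0
```

Run:
```python
from h import *
print(robot.read_state()['tool_pos'])
go([.4798,.0613,.046],-80.6)
```

```text
[0.52474501 0.25932391 0.39744633]
turn [0.02 0.01 0.33] then shift [-76.7 188.  184.4]
```

Emit:
drive_tool:
  moves: [50,-17,40,0,0,0,0.3,50,-15,40,0,0,0,0,50,-15,40,15,0,0,0,50,-15,40,25,0,0,0,50,-15,28,30,0,0,0,50,0,0,30,0,0,0,50,0,0,0,0,0,0,50,0,0,0,0,0,0]

```text
t: 11.0
tool_pos: [0.4787, 0.062, 0.2979]
orientation: [-3.131, -0.256, 0.001]
force: [0.4, 0.3, 0.9]
opening: 0.0498
gripper_force: 0.0
```

Run:
```python
from h import *
go([.4798,.0613,.046],-80.6)
```

```text
turn [-0.01  0.05 -0.06] then shift [ 0.9  0.9 84.9]
```

Emit:
drive_tool:
  moves: [50,1,1,30,0,0,0,50,0,0,30,0,0,0,50,0,0,20,0,0,0,50,0,0,5,0,0,0,50,0,0,0,0,0,0,3,0,0,0,0,0,0,3,0,0,0,0,0,0,3,0,0,0,0,0,0]
  grip_force: 40

```text
t: 11.8
tool_pos: [0.4805, 0.0614, 0.2139]
orientation: [3.131, 0.254, 0.004]
force: [-0.2, 0.3, -0.7]
opening: 0.0304
gripper_force: 0.0
```

Emit:
drive_tool:
  moves: [3,0,0,0,0,0,0,3,0,0,0,0,0,0,3,0,0,0,0,0,0,3,0,0,0,0,0,0,3,0,0,0,0,0,0]

```text
t: 12.3
tool_pos: [0.4798, 0.0613, 0.2127]
orientation: [3.131, 0.253, 0.0]
force: [-1.3, -0.2, 3.0]
opening: 0.0095
gripper_force: 40.0
```

The rib is gripped at 9.5 mm. I lift it.

Emit:
drive_tool:
  moves: [3,0,0,-15,0,0,0,3,0,0,-30,0,0,0,3,0,0,-35,0,0,0,3,0,0,-35,0,0,0,3,0,0,-15,0,0,0,3,0,0,0,0,0,0]

```text
t: 12.9
tool_pos: [0.4806, 0.0613, 0.3447]
orientation: [3.131, 0.253, 0.007]
force: [1.2, 0.9, -2.3]
opening: 0.0097
gripper_force: 40.0
```

Run:
```python
from h import *
go([.443,-.332,.042],-80.6); s=robot.read_state(); print(s['opening'],s['force'])
```

```text
turn [ 0.04 -0.26 -0.15] then shift [-101.4  381.9  135.7]
0.009712194570837678 [ 1.1725419   0.87401221 -2.25937298]
```

Emit:
drive_tool:
  moves: [3,-7,20,0,0,0,0,3,-10,40,0,0,0,0,3,-11,42,0,0,0,0,3,-11,42,0,0,0,0,3,-11,42,0,0,0,0,3,-11,42,0,0,0,0,3,-11,42,0,0,0,0,3,-11,42,0,0,0,0]

```text
t: 13.7
tool_pos: [0.4469, -0.2613, 0.3395]
orientation: [-3.129, -0.253, 0.004]
force: [1.4, -1.0, -0.7]
opening: 0.0102
gripper_force: 40.0
```

Emit:
drive_tool:
  moves: [3,-11,42,0,0,0,0,3,-7,28,0,0,0,0,3,0,0,0,0,0,0,3,0,0,30,0,0,0,3,0,0,30,0,0,0,3,0,0,20,0,0,0,3,0,0,0,0,0,0,3,0,0,0,0,0,0]

```text
t: 14.5
tool_pos: [0.4412, -0.331, 0.2612]
orientation: [-3.129, -0.254, 0.003]
force: [0.3, -0.3, -1.8]
opening: 0.0092
gripper_force: 40.0
```

Run:
```python
from h import *
go([.443,-.332,.039],-80.6); s=robot.read_state(); print(s['opening'],s['force'])
cam('side','side4.png')
```

```text
turn [-0.14  0.1  -0.13] then shift [ 1.7  1.2 55.2]
0.009242805816985316 [ 0.25111044 -0.26549598 -1.75964142]
```

View pics/side4.png

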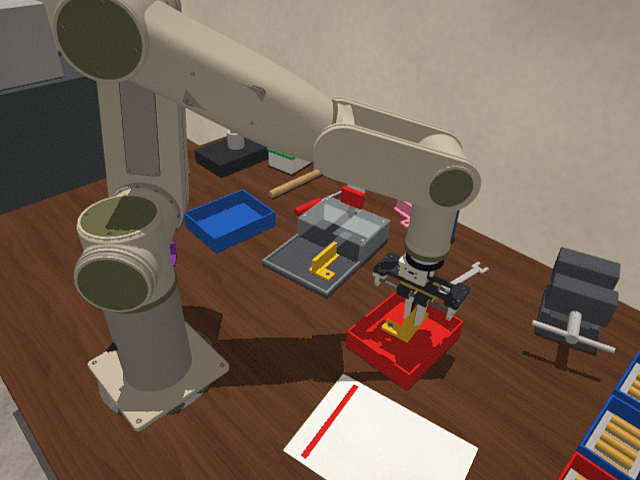

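The right-hand bracket hangs level over the red bin at (400,325). I lower and release it.

Emit:
drive_tool:
  moves: [3,1,1,25,0,0,0,3,0,0,15,0,0,0,3,0,0,8,0,0,0,3,0,0,4,0,0,0,3,0,0,2,0,0,0,3,0,0,0,0,0,0,3,0,0,0,0,0,0]

```text
t: 15.25
tool_pos: [0.4429, -0.333, 0.2093]
orientation: [3.131, 0.253, 0.001]
force: [-0.6, 0.1, -1.2]
opening: 0.0098
gripper_force: 40.0
```

Emit:
drive_tool:
  moves: [3,0,0,2,0,0,0,3,0,0,1.5,0,0,0,3,0,0,0,0,0,0,40,0,0,0,0,0,0,40,0,0,0,0,0,0,40,0,0,0,0,0,0,40,0,0,0,0,0,0,40,0,0,0,0,0,0]

```text
t: 16.05
tool_pos: [0.4426, -0.3328, 0.205]
orientation: [-3.131, -0.253, 0.0]
force: [-0.6, 0.5, -0.4]
opening: 0.0396
gripper_force: 0.0
```

Emit:
drive_tool:
  moves: [50,0,0,-30,0,0,0,50,0,0,-40,0,0,0,50,0,0,-40,0,0,0,50,0,0,-20,0,0,0,50,0,-40,0,0,0,0,50,0,-40,0,0,0,0,50,0,-40,0,0,0,0,50,0,-40,0,0,0,0]

```text
t: 16.85
tool_pos: [0.4164, -0.1736, 0.335]
orientation: [3.131, 0.252, 0.0]
force: [1.0, -0.3, -0.1]
opening: 0.0499
gripper_force: 0.0
```

Run:
```python
from h import *
go([.4904,-.0068,.046],-80.4)
```

```text
turn [ 0.   -0.01 -0.39] then shift [ 100.8 -152.1  122. ]
```

Emit:
drive_tool:
  moves: [50,28,-40,0,0,0,0,50,28,-40,0,0,0,0,50,28,-40,0,0,0,0,50,17,-32,20,0,0,0,50,0,0,30,0,0,0,50,0,0,0,0,0,0,50,0,0,0,0,0,0]

```text
t: 17.55
tool_pos: [0.4918, -0.0087, 0.2849]
orientation: [-3.131, -0.253, 0.003]
force: [0.4, -0.8, 0.4]
opening: 0.05
gripper_force: 0.0
```

Run:
```python
from h import *
go([.4904,-.0068,.046],-80.6)
c=cam('top')
np.savez('top5.npz',**c)
P=pts(c); H,S,V=cv2.split(cv2.cvtColor(c['color'],cv2.COLOR_RGB2HSV))
m=(H>18)&(H<32)&(S>100)&(V>70); m[:,:415]=0;m[:,505:]=0;m[:225]=0;m[325:]=0
q=P[m]; print(len(q),np.percentile(q,[1,50,99],axis=0))
m2=m&(P[...,2]>.043); print(m2.sum()); v,u=np.nonzero(m2)
print(cv2.minAreaRect(np.array([ray(c,a,b,.05)[:2] for a,b in zip(u,v)],np.float32)))
```

```text
turn [-0.02  0.11 -0.15] then shift [-1.1 -2.1 71.9]
525 [[ 0.38733802 -0.34435528  0.00326122]
 [ 0.42060767 -0.32471661  0.01549248]
 [ 0.48857123 -0.28994004  0.05421421]]
160
((0.44248706102371216, -0.3328728973865509), (0.09857981652021408, 0.015399768017232418), 5.294023036956787)
```

The right-hand bracket lies flat in the red bin with its rib top at 50 mm and its rib centred at (0.442, -0.333). Next is the left-hand one.

Emit:
drive_tool:
  moves: [50,-1,-2,30,0,0,0,50,0,0,25,0,0,0,50,0,0,12,0,0,0,50,0,0,5,0,0,0,50,0,0,0,0,0,0,3,0,0,0,0,0,0,3,0,0,0,0,0,0,3,0,0,0,0,0,0]

```text
t: 18.4
tool_pos: [0.4914, -0.0069, 0.214]
orientation: [3.131, 0.253, 0.003]
force: [-0.3, -0.3, -0.3]
opening: 0.03
gripper_force: 0.0
```

Emit:
drive_tool:
  moves: [3,0,0,0,0,0,0,3,0,0,0,0,0,0,3,0,0,0,0,0,0,3,0,0,0,0,0,0,3,0,0,0,0,0,0]

```text
t: 18.9
tool_pos: [0.491, -0.0068, 0.2132]
orientation: [-3.131, -0.253, -0.0]
force: [-0.8, 0.6, 1.8]
opening: 0.0097
gripper_force: 40.0
```

Emit:
drive_tool:
  moves: [3,0,0,-15,0,0,0,3,0,0,-30,0,0,0,3,0,0,-35,0,0,0,3,0,0,-35,0,0,0,3,0,0,-15,0,0,0,3,0,0,0,0,0,0]

```text
t: 19.5
tool_pos: [0.4917, -0.0069, 0.3452]
orientation: [3.13, 0.253, 0.007]
force: [0.3, -0.4, -1.7]
opening: 0.0096
gripper_force: 40.0
```

Run:
```python
from h import *
go([.420,.338,.042],-80.6); s=robot.read_state(); print(s['opening'],s['force'])
```

```text
turn [ 0.07 -0.25 -0.15] then shift [ -14.4 -352.   136.2]
0.00961821031383352 [ 0.30520437 -0.41194016 -1.65264609]
```

Emit:
drive_tool:
  moves: [3,-2,-20,0,0,0,0,3,-2,-40,0,0,0,0,3,-2,-42,0,0,0,0,3,-2,-42,0,0,0,0,3,-2,-42,0,0,0,0,3,-2,-42,0,0,0,0,3,-2,-42,0,0,0,0,3,0,-42,0,0,0,0]

```text
t: 20.3
tool_pos: [0.4255, 0.3002, 0.34]
orientation: [3.13, 0.253, -0.005]
force: [0.5, 0.6, -1.6]
opening: 0.0093
gripper_force: 40.0
```

Emit:
drive_tool:
  moves: [3,0,-25,0,0,0,0,3,0,-15,0,0,0,0,3,0,0,0,0,0,0,3,0,0,30,0,0,0,3,0,0,30,0,0,0,3,0,0,20,0,0,0,3,0,0,0,0,0,0,3,0,0,0,0,0,0]

```text
t: 21.1
tool_pos: [0.4207, 0.3373, 0.2627]
orientation: [3.13, 0.251, -0.002]
force: [0.1, 0.5, -1.6]
opening: 0.0099
gripper_force: 40.0
```

Run:
```python
from h import *
go([.420,.338,.039],-80.6); s=robot.read_state(); print(s['opening'],s['force'],s['tool_pos'])
```

```text
turn [ 0.05  0.08 -0.22] then shift [-0.6 -0.8 56.7]
0.009852909463467065 [ 0.09605686  0.4810373  -1.60156805] [0.42073293 0.33728519 0.26270211]
```

Emit:
drive_tool:
  moves: [3,0,0,25,0,0,0,3,0,0,15,0,0,0,3,0,0,9,0,0,0,3,0,0,5,0,0,0,3,0,0,2,0,0,0,3,0,0,0.5,0,0,0,3,0,0,0,0,0,0,3,0,0,0,0,0,0]

```text
t: 21.9
tool_pos: [0.4208, 0.3386, 0.2072]
orientation: [-3.131, -0.253, -0.001]
force: [-0.5, 0.3, -1.4]
opening: 0.0097
gripper_force: 40.0
```

Emit:
drive_tool:
  moves: [40,0,0,0,0,0,0,40,0,0,0,0,0,0,40,0,0,0,0,0,0,40,0,0,0,0,0,0,40,0,0,0,0,0,0,40,0,0,-30,0,0,0,40,0,0,-40,0,0,0,40,0,0,-40,0,0,0]

```text
t: 22.7
tool_pos: [0.4201, 0.3381, 0.3172]
orientation: [3.131, 0.253, -0.002]
force: [0.7, 0.9, 0.6]
opening: 0.0398
gripper_force: 0.0
```

Emit:
drive_tool:
  moves: [40,0,40,-20,0,0,0,40,0,40,0,0,0,0,40,0,40,0,0,0,0,40,0,40,0,0,0,0,40,0,40,0,0,0,0,40,0,20,0,0,0,0,40,0,0,0,0,0,0]

```text
t: 23.4
tool_pos: [0.4562, 0.1191, 0.3367]
orientation: [3.131, 0.248, 0.001]
force: [1.0, 0.3, 0.1]
opening: 0.0401
gripper_force: 0.0
```

Run:
```python
from h import *
c=cam('top','top6.png')
P=pts(c); H,S,V=cv2.split(cv2.cvtColor(c['color'],cv2.COLOR_RGB2HSV))
for a,b in((415,505),(160,250)):
    m=(H>18)&(H<32)&(S>100)&(V>70); m[:,:a]=0;m[:,b:]=0;m[:225]=0;m[335:]=0
    print(np.percentile(P[m],[1,50,99],axis=0)); v,u=np.nonzero(m&(P[...,2]>.043))
    if len(u): print(cv2.minAreaRect(np.array([ray(c,i,j,.05)[:2] for i,j in zip(u,v)],np.float32)))
```

```text
[[ 0.38752563 -0.34529906  0.00221235]
 [ 0.42086687 -0.3245046   0.0150813 ]
 [ 0.48907618 -0.29018223  0.05482496]]
((0.44250771403312683, -0.3330601751804352), (0.03677637130022049, 0.0948728397488594), 80.76341247558594)
[[0.37136247 0.28304224 0.00444815]
 [0.40385835 0.33003887 0.01550999]
 [0.46812458 0.3534278  0.05529097]]
((0.42450132966041565, 0.32811790704727173), (0.0929652526974678, 0.060261622071266174), 28.48596954345703)
```

View pics/top6.png

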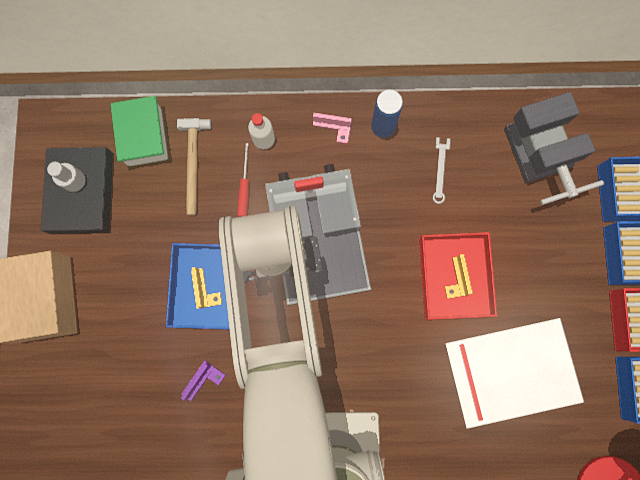

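Both brackets lie flat and centred in their bins: left-hand in blue at (205,288), right-hand in red at (459,277). The handle is home at (309,184), the tools have not moved, and the gripper is clear.

```bash
python3 -c "
from plant import robot
print(robot.close_job())"
```

```text
the job is handed in; nothing more can be done
None
```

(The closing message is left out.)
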